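Set and lock the swing fence of an angle jig

TASK

Push the wooden swing fence round until it points straight at the middle of the orange peg, then push the red lock lever fully over to its locked stop at the green pin. Use finger pushes only: do not pinch the fence or the lever, do not lift the fence off its pivot, and leave the things lying about where they are.

Things in the scene. Friction and masses are not known exactly. Their poses are not given: they have to be found in the camera images.
- jig: plywood angle jig: a board fixed to the table, 400 (x) x 580 (y) x 18 mm thick, its top 18 mm above the table. Origin: on the fence's pivot axis at the board's underside; the board runs from x = -285 to +115 mm and y = -290 to +290 mm in this frame; -x looks roughly towards the robot, z up
- fence (a joint): angle of the dark wooden swing fence about its upright pivot, rad; 0 when it points along the board's -x, positive counter-clockwise seen from above (its free end goes to the board's -y); stops at -0.9 and +0.9. Stiff turning (0.30 N m friction), it stays where it is left. The lock does not hold it any firmer here: it is kept by its friction
- fence_pivot (a point): on the pivot axis, at the height of the fence's top (62 mm above the table). Its axes turn with the fence: the fence points along its -x, +y is its left face's side, z up. The fence is a dark wood bar reaching 185 mm from the pivot, 34 mm wide between 35 and 185 mm from the pivot (18 mm nearer, with a round boss 42 mm across at the pivot), from 22 to 62 mm above the table, with a white line along its top; the brass bolt head at the pivot stands to 86 mm
- fence_tip (a point): end of the brass pointer (8 mm wide) at the fence's free end, 206 mm from the pivot axis, 30 mm above the table
- fence_lift (a joint): how far the fence has been raised off its seat along the pivot bolt, m; 0 when seated. Only its weight (0.55 kg) and slight friction (1.5 N) hold it down; pulled up it would come off
- peg_orange_top (a point): top centre of the orange index peg, the one to point at: 18 mm across, 30 mm tall, fixed upright in the board (top 48 mm above the table), 220 to 270 mm from the pivot axis, on one side or the other of the fence's start
- peg_blue_top (a point): top centre of the blue index peg, same size, fixed on the other side; not the one for this job
- cam: grey lock block 105 x 100 x 12 mm fixed on the board to the left or right of the fence (a wooden drill-bit block, 60 x 60 mm, up to 63 mm tall with its bits, fixed on the other side). Origin: on the lever's pivot axis, at the board's top. Two pins 5 mm in radius stand 40 mm from that axis: black at the open end of the lever's sweep, green at the locked end (their tops 56 mm above the table)
- lever (a joint): angle of the red lock lever, rad: 0 fully open (against the black pin), 1.4 fully locked (against the green pin, a hard stop); it grows counter-clockwise seen from above. It stays where it is left (0.12 N m friction)
- lever_pivot (a point): on the lever's upright pivot axis, at the height of its top (61 mm above the table). Its axes turn with the lever, which points along its -x, +y is its left face's side. The lever is a red bar 16 mm wide from 18 to 88 mm from the axis, from 39 to 61 mm above the table
- lever_end (a point): free end of the red lever, 88 mm from its axis, at the height of its top
- jar: bystander, to be left where it is: small amber jar with a steel lid, 40 mm across, 50 tall, standing on the jig board near a corner on the robot's side
- glue: bystander, to be left where it is: yellow bottle with orange cap, 48 mm across, 130 tall, standing on the jig board near the other corner on the robot's side
- pencil: bystander, to be left where it is: flat red carpenter's pencil, 170 x 12 x 8 mm, lying on the board beyond the pivot, to the left
- offcut: bystander, to be left where it is: wood offcut 130 x 45 x 19 mm, lying on the board beyond the pivot, to the right
- plane: bystander, to be left where it is: hand plane, 240 x 60 mm, about 105 tall, on the table to the left of the jig
- tape: bystander, to be left where it is: yellow tape measure, 75 x 36 x 70 mm, standing on the board beyond the pivot
- driver: bystander, to be left where it is: screwdriver with red handle, on the table to the right of the jig

How it is judged:
By the outcome, as a careful person would: the job done as asked, in the order asked, and still so for the second after the job is handed in, with the robot touching nothing.
It also fails if it takes over 67 s, if anything falls off the work surface, if the arm or the gripper's body presses on something with over 40 N, if the wrist force passes 120 N, or if a joint passes its speed limit or range.

ROBOT

A 7-joint arm with a two-finger parallel gripper is mounted at the origin on the work surface. World frame = base frame: x ahead of the robot, y to its left, z up, the work surface at z = 0. Lengths are in m, angles in rad, forces in N, time in s.
With the tool pointing down it reaches from about 0.425 to 0.925 m from the base axis. Payload 6.8 kg.
Tool frame: the origin (TCP) lies between the finger pads; the fingertips stand 22 mm ahead of it and the grasp point (between the pads) lies 3 mm ahead of it; z points along the fingers, y is the direction in which the jaws open and shut (so a half turn about z gives the same grasp; the last joint's range is limited). The gripper opens to 85 mm and grips with 20 to 120 N. Pads are 22 mm wide; open, the fingers measure 114 mm over their backs; the gripper's body (76 mm by 85 mm) begins 54 mm behind the grasp point. The pads swing forward as they close: fully open they stand 13 mm farther back than shut.
Start: joints at [-0.108, 0.477, 0.022, 1.555, -0.011, 1.109, -0.083], TCP at [0.675, 0, 0.253] pointing down, gripper open.
Joint ranges: [-2.96, 2.96], [-0.34, 2.1], [-1.41, 1.46], [0.24, 2.44], [-1.37, 4.51], [0.17, 1.92], [-2.96, 2.96]. Speed limits (rad/s): [2.39, 2.39, 3.14, 3.14, 3.14, 3.14, 3.14].

INTERFACE

Orientations are given as a unit quaternion [w, x, y, z].
In Python, from station import bot gives the robot as it stands. The module is installed in compiled form; this text tells all that it offers.
- The arm moves only by the tool drive_tool, never from a script. Its argument "series" is one flat list of numbers, 7 for each row, row after row: the opening, from -1 (shut) to 1 (fully open), then the shift along the tool's x, y, z in mm, then the turn, a rotation vector about the tool's x, y, z in rad. In form: [jaw, x, y, z, wx, wy, wz, jaw, x, y, z, wx, wy, wz, ...]. A call has 1 to 12 rows; each row shifts and turns the commanded pose from where the row before left it, along the tool's axes as they then stand; what a row does not reach is not made up. A row lasts 1/8 s, in which the tool goes at most 62.5 mm and 10.7 degrees, less where a joint would pass 70% of its speed; a pose out of reach is approached as far as the arm can. A call with a gripper value outside its range is refused whole. The fingers move at their own pace and stop on an object; "force" is the grip in N (left out, the last holds). Time passes only in rows, so rows that do not move let the fingers close. It gives the time, the measured TCP pose, the force and the opening at its end, in the units of the state.
- bot.get_obs(): the state, without advancing time (a new reading comes with each control period).
- bot.read_camera(name): name is "scene" or "side" or "wrist"; returns a dict with "pixels" (384x512x3 uint8, blue, green, red), "camera_matrix" (3x3 intrinsics, pixels), "rvec" (rotation vector, rad) and "tvec" (3), from world to camera coordinates, as OpenCV has them. Camera axes: x right, y down, z forward; pixel columns grow to the right and rows downward; lengths in m; the calibration is good to about 2 mm. A picture is of the moment at which its call begins. There is no depth.
- bot.hand_in(): hands the job in, once; it reports no verdict.
The state is a dict: "t": time; "q": joint angles; "joint_vel": joint speeds; "joint_torque": joint torques, N m; "eef_pos": TCP position; "tool_rot": TCP orientation; "contact_force": force on the tool from outside, world axes, zero at the start; "torque": the same for the moment, N m; "gripper_width": opening from 0.0 (shut) to 1.0 (fully open).
Only numpy, scipy, OpenCV 4.12 (cv2) and the standard library are available. Lean on these libraries where they do the work, as an engineer would, in place of code of your own. Each camera call takes 0.05 s, during which the arm holds its last target. There are 200 camera calls.

## Working session

There is one attempt and no reset: what is moved stays moved. The work goes in short steps, Python scripts to look and compute and a tool call to move; the robot and the scene stay as the last step left them, time stands still between calls to the robot, and variables do not carry over. Pictures are saved under pics/ and viewed, about 8 in all and at most 12, crops included, and the job is handed in when it is done.

Besides the shell and the picture viewer there is one more tool, called after "Emit:" as name(argument=value, ...) on one line, values as JSON. drive_tool: Moves the arm, as the interface text tells. Its arguments: {"type":"object","properties":{"series":{"type":"array"},"force":{"type":"number"}},"required":["series"]}

```bash
mkdir -p pics
cat > h.py <<'E'
import numpy as np, cv2
from station import bot
def snap(name,fn=None):
    c=bot.read_camera(name)
    if fn: cv2.imwrite('pics/'+fn,c['pixels'])
    R=cv2.Rodrigues(np.array(c['rvec'],float))[0]; return c['pixels'],np.array(c['camera_matrix']),R,np.array(c['tvec'],float).ravel()
def onz(cam,u,v,z):
    _,K,R,t=cam; d=R.T@np.linalg.inv(K)@np.array([u,v,1.]); o=-R.T@t
    return o+d*(z-o[2])/d[2]
def proj(cam,P):
    _,K,R,t=cam; p=K@(R@np.array(P,float)+t); return p[:2]/p[2]
E
python3 - <<'E'
from h import *
a=snap('scene','s1.png');b=snap('side','d1.png');c=snap('wrist','w1.png')
for x in(a,b,c): print(-x[2].T@x[3], x[1][0,0])
print({k:np.round(v,3) for k,v in bot.get_obs().items()})
E
```

```text
[1.90566917 0.64937372 1.00569356] 469.11869377987176
[-0.13771642 -0.87169971  0.84868659] 436.5273563518202
[0.67394461 0.07137593 0.37184338] 318.4608784584581
{'t': np.float64(0.15), 'q': array([-0.108,  0.478,  0.022,  1.556, -0.012,  1.109, -0.083]), 'joint_vel': array([-0.001, -0.004,  0.002, -0.004, -0.   ,  0.001,  0.   ]), 'joint_torque': array([ 2.0000e-03, -5.9692e+01,  1.6090e+00, -2.8149e+01,  1.3000e-02,
        7.0000e-03,  0.0000e+00]), 'eef_pos': array([ 0.675, -0.   ,  0.253]), 'tool_rot': array([-0.   ,  0.707,  0.707, -0.001]), 'contact_force': array([ 0.162, -0.375, -0.098]), 'torque': array([ 0.019,  0.02 , -0.01 ]), 'gripper_width': np.float64(0.999)}
```

View pics/s1.png

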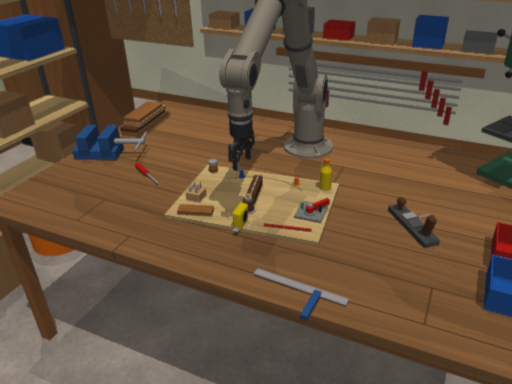

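View pics/w1.png

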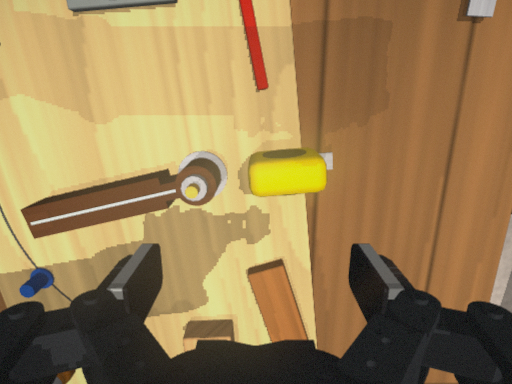

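The scene view shows the fence, with the orange peg (297,181) and the grey lock block with red lever (315,208) on the robot's left (+y) side. The blue peg is on the right. In the wrist view the bolt is at (195,190) and the fence points towards the robot (end at 30,220). I'll move the wrist camera over the left side.

Emit:
drive_tool(series=[-1,20,-40,-12,0,0,0,-1,20,-40,-12,0,0,0,-1,20,-40,-12,0,0,0,-1,20,-30,-12,0,0,0,-1,0,0,0,0,0,0,-1,0,0,0,0,0,0])

```text
t: 0.9
eef_pos: [0.5253, 0.0795, 0.3012]
tool_rot: [0.0, 0.707, 0.707, -0.0]
contact_force: [-0.1, 0.5, -0.8]
gripper_width: -0.001
```

Run:
```python
from h import *
c=snap('wrist','w2.png');np.savez('w2.npz',*c)
print(-c[2].T@c[3]); o=bot.get_obs();print(o['eef_pos'],o['tool_rot'],o['gripper_width'],o['t'])
```

```text
[0.52457099 0.15092494 0.42060889]
[0.52552658 0.07917927 0.30091588] [ 8.80288631e-05  7.07523870e-01  7.06689397e-01 -2.47692124e-04] 7.353508558379434e-05 0.95
```

View pics/w2.png

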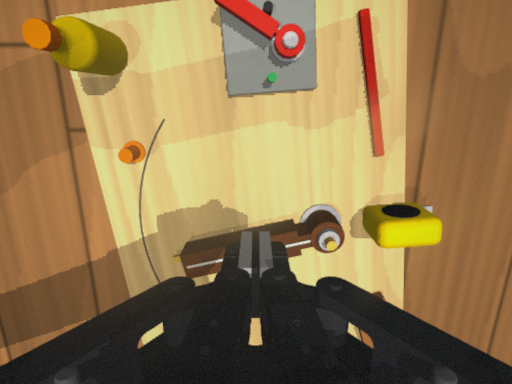

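The view shows the orange peg top at (126,155), the fence bolt (331,245), lever pivot (290,40) and green pin (272,77). The lever points up-left, near open. The jar isn't visible here, and the glue bottle stands at (95,45). Next, the positions.

Run:
```python
from h import *
d=np.load('w2.npz');c=[d[f'arr_{i}'] for i in range(4)]
im=c[0]
cv2.imwrite('pics/w2a.png',np.vstack([np.hstack([cv2.resize(im[125:185,90:190],None,fx=4,fy=4,interpolation=2),cv2.resize(im[205:265,280:380],None,fx=4,fy=4,interpolation=2)]),np.hstack([cv2.resize(im[0:60,215:315],None,fx=4,fy=4,interpolation=2),cv2.resize(im[50:110,215:315],None,fx=4,fy=4,interpolation=2)])]))
for n,u,v,z in [('peg',126,155,.048),('bolt',331,245,.086),('lev',290,40,.063),('green',271,77,.056),('black',268,7,.056),('levEdge',222,0,.061),('ptr',175,256,.03),('line a',188,268,.062),('line b',311,240,.062),('glue',70,45,.1),('gluecap',38,34,.148),('board near',72,90,.018),('blockL',228,95,.03),('blockR',316,88,.03)]:
    print(n,np.round(onz(c,u,v,z),4))
```

```text
peg [0.371  0.0834 0.048 ]
bolt [ 0.6114 -0.0148  0.086 ]
lev [0.5597 0.2055 0.063 ]
green [0.541 0.17  0.056]
black [0.537  0.2374 0.056 ]
levEdge [0.4907 0.2425 0.061 ]
ptr [ 0.4144 -0.0591  0.03  ]
line a [ 0.4387 -0.0588  0.062 ]
line b [ 0.5926 -0.0199  0.062 ]
glue [0.3525 0.1957 0.1   ]
gluecap [0.3545 0.1969 0.148 ]
board near [0.3026 0.1572 0.018 ]
blockL [0.4919 0.1514 0.03  ]
blockR [0.5949 0.1592 0.03  ]
```

View pics/w2a.png

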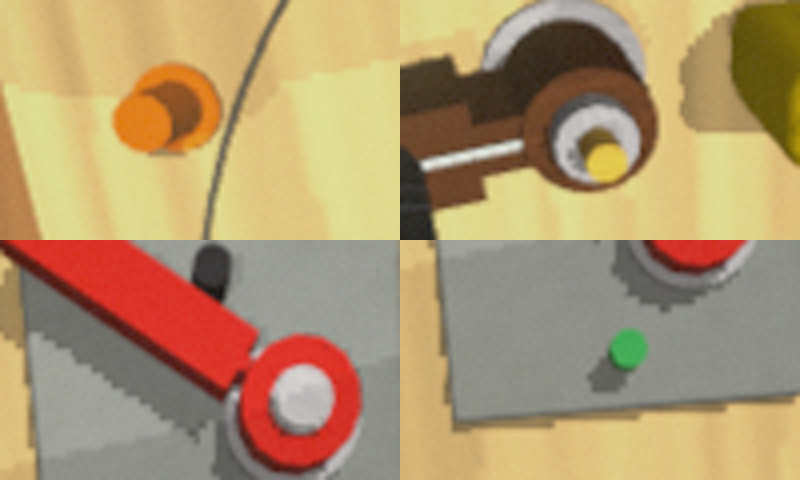

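Run:
```python
from h import *
d=np.load('w2.npz');c=[d[f'arr_{i}'] for i in range(4)]
print([np.round(onz(c,*p),4) for p in [(125.7,155.5,.048),(331.7,245.7,.086),(327.7,237,.062),(290,40.5,.061),(272.2,77.2,.056)]])
w=[0,c[1],c[2],-c[2]@np.array([.67394,.07138,.37184])]
s=snap('scene')
for n,u,v,z in [('blue',28,288,.048),('blkedge L',187,320,.05),('blkedge R',233,320,.05)]: print(n,np.round(onz(w,u,v,z),3))
for n,u,v,z in [('block',196,190,.05),('jar',213,163,.068),('plane near',390,208,.05),('plane',402,203,.1),('blue',241,171,.048),('glue cap',326,160,.148)]: print(n,np.round(onz(s,u,v,z),3))
```

```text
[array([0.3706, 0.0828, 0.048 ]), array([ 0.6123, -0.0156,  0.086 ]), array([ 0.6129, -0.0158,  0.062 ]), array([0.5599, 0.2053, 0.061 ]), array([0.5423, 0.1697, 0.056 ])]
blue [ 0.408 -0.144  0.048]
blkedge L [ 0.591 -0.187  0.05 ]
blkedge R [ 0.647 -0.187  0.05 ]
block [ 0.613 -0.24   0.05 ]
jar [ 0.424 -0.271  0.068]
plane near [0.443 0.472 0.05 ]
plane [0.472 0.513 0.1  ]
blue [ 0.408 -0.148  0.048]
glue cap [0.359 0.198 0.148]
```

Emit:
drive_tool(series=[-1,-46,-10,0,0,0,0,-1,-46,-10,0,0,0,0,-1,-46,-10,0,0,0,0,-1,-46,-10,40,0,0,0,-1,0,0,40,0,0,0,-1,0,0,40,0,0,0,-1,0,0,40,0,0,0,-1,0,0,40,0,0,0,-1,0,0,40,0,0,0,-1,0,0,0,0,0,0])

```text
t: 2.25
eef_pos: [0.4828, -0.1045, 0.0586]
tool_rot: [-0.002, 0.707, 0.707, -0.002]
contact_force: [-0.2, -1.1, 1.1]
gripper_width: -0.0
```

Emit:
drive_tool(series=[-1,10,-1,0,0,0,0,-1,10,-1,0,0,0,0,-1,10,-1,0,0,0,0,-1,10,-1,0,0,0,0,-1,10,-2,0,0,0,0,-1,10,-2,0,0,0,0,-1,10,-2,0,0,0,0,-1,10,-2,0,0,0,0,-1,10,-2,0,0,0,0,-1,10,-2,0,0,0,0,-1,0,0,0,0,0,0])

```text
t: 3.62
eef_pos: [0.4684, -0.0026, 0.0611]
tool_rot: [-0.001, 0.706, 0.708, -0.0]
contact_force: [-0.3, 0.8, 0.1]
gripper_width: 0.001
```

Run:
```python
from h import *
c=snap('wrist');np.savez('w3.npz',*c);s=snap('side');np.savez('d3.npz',*s)
o=bot.get_obs();print(o['eef_pos'],o['contact_force'],o['t'])
p=proj(s,[.5,.03,.05]);print(p,proj(s,[.6126,-.0157,.062]),proj(s,[.3706,.0828,.048]))
x,y=int(p[0]),int(p[1])
q=s[0][max(0,y-70):y+70,max(0,x-100):x+100]
cv2.imwrite('pics/w3.png',np.hstack([c[0][:,:],cv2.resize(q,(288,384),interpolation=2)]))
```

```text
[ 0.46860555 -0.00349234  0.06116554] [-0.39887536 -0.69728529 -0.22027211] 3.725
[248.64968336 204.220637  ] [285.78652257 194.83389354] [204.31613704 212.21997248]
```

View pics/w3.png

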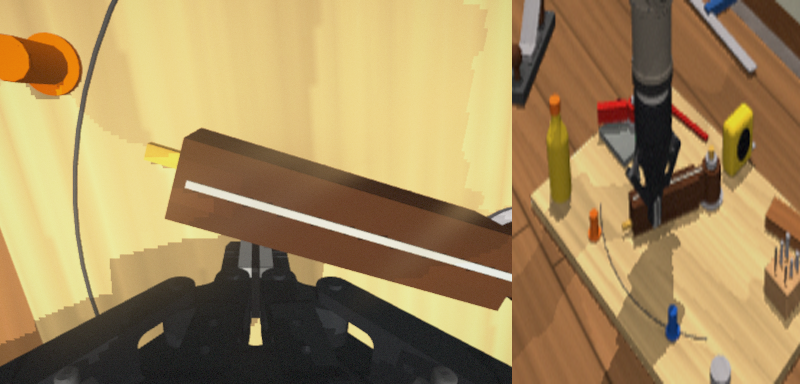

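The fence now points roughly 5° short of the orange peg. The white line runs (186,184)→(511,278), the pointer tip is at (147,152), and the peg base is near (50,62).

```bash
cat >> h.py <<'E'
PIV=np.array([.6126,-.0157]);PEG=np.array([.3706,.0828])
def line(c,off=0):
    # white line pts: least-saturated bright pixels on dark fence
    im=c[0].astype(int); m=((im.max(2)-im.min(2)<45)&(im.min(2)>140)).astype(np.uint8)
    n,l,st,ce=cv2.connectedComponentsWithStats(m)
    best=None
    for i in range(1,n):
        v,u=np.nonzero(l==i)
        if len(u)<150: continue
        P=np.array([onz(c,a,b,.062)[:2] for a,b in zip(u,v)])
        ctr=P.mean(0); U,S,V=np.linalg.svd(P-ctr,full_matrices=False)
        if S[1]/S[0]<.08:
            d=V[0]*-np.sign(V[0][0]); w=PIV-ctr; 
            print('line',len(u),'ang',np.degrees(np.arctan2(d[1],-d[0])),'pivot off mm',1e3*(d[0]*w[1]-d[1]*w[0]),
             'len',S[0],'dist ctr',np.linalg.norm(w),'peg dir from ctr',np.degrees(np.arctan2((PEG-ctr)[1],-(PEG-ctr)[0])),'from piv', np.degrees(np.arctan2((PEG-PIV)[1],-(PEG-PIV)[0])), 'line miss at peg mm',1e3*(d[0]*(PEG-ctr)[1]-d[1]*(PEG-ctr)[0]))
E
python3 - <<'E'
from h import *
d=np.load('w3.npz');c=[d[f'arr_{i}'] for i in range(4)]
line(c); t=onz(c,146,152,.03)[:2]; print('tip',t,np.linalg.norm(t-PIV),np.degrees(np.arctan2((t-PIV)[1],-(t-PIV)[0])))
b=onz(c,52,64,.018);print('pegbase',b, 'proj peg top',proj(c,[.3706,.0828,.048]),proj(c,[.3706,.0828,.018]))
E
```

```text
line 2587 ang 16.743689853737184 pivot off mm -0.08216393981476389 len 2.065624033333723 dist ctr 0.11222305195285728 peg dir from ctr 26.22075549558562 from piv 22.147541825542916 line miss at peg mm -24.688093649033785
tip [0.41513931 0.04283134] 0.2059530087949623 16.510887363587987
pegbase [0.37004155 0.08301853 0.018     ] proj peg top [ 5.92754227 57.21354045] [53.24851475 64.49177349]
```

Emit:
drive_tool(series=[-1,4,0,0,0,0,0,-1,4,0,0,0,0,0,-1,4,0,0,0,0,0,-1,0,0,0,0,0,0])

```text
t: 4.22
eef_pos: [0.469, 0.0085, 0.0613]
tool_rot: [-0.0, 0.707, 0.707, 0.0]
contact_force: [-0.3, -0.6, -0.2]
gripper_width: -0.002
```

Run:
```python
from h import *
c=snap('wrist');np.savez('w4.npz',*c);line(c);print(bot.get_obs()['eef_pos'])
```

```text
line 2554 ang 20.872042599609358 pivot off mm -0.06883801393086503 len 2.0834338517304243 dist ctr 0.11178545751220363 peg dir from ctr 23.12732690602386 from piv 22.147541825542916 line miss at peg mm -5.88484230693622
[0.46888639 0.00852616 0.06126087]
```

Emit:
drive_tool(series=[-1,2,0,0,0,0,0,-1,1.5,0,0,0,0,0,-1,0,0,0,0,0,0,-1,0,0,0,0,0,0])

```text
t: 4.78
eef_pos: [0.469, 0.0116, 0.0613]
tool_rot: [-0.0, 0.707, 0.707, 0.0]
contact_force: [0.4, -1.1, 1.0]
gripper_width: -0.002
```

Run:
```python
from h import *
c=snap('wrist','w5.png');np.savez('w5.npz',*c);line(c);print(bot.get_obs()['eef_pos'])
```

```text
line 2544 ang 21.974687967136575 pivot off mm -0.07243875207685324 len 2.0835027288545533 dist ctr 0.11197359770015566 peg dir from ctr 22.304973595490917 from piv 22.147541825542916 line miss at peg mm -0.8606793703729992
[0.46899445 0.0115836  0.06132552]
```

View pics/w5.png

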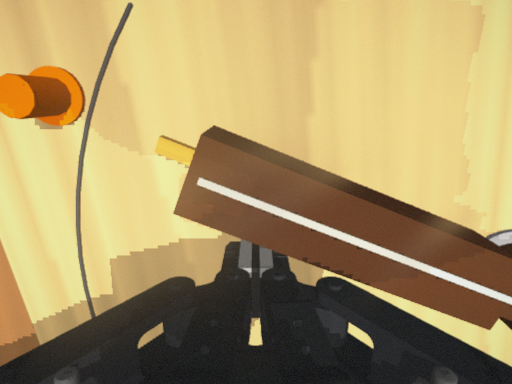

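The pointer (tip about 157,143) is almost on the peg; peg top is near (14,96) and its base ring is near (52,96). I'll check the peg position in this same image.

Run:
```python
from h import *
d=np.load('w5.npz');c=[d[f'arr_{i}'] for i in range(4)]
im=c[0]; P=lambda a:np.degrees(np.arctan2((a-PIV)[1],-(a-PIV)[0]))
hsv=cv2.cvtColor(im,cv2.COLOR_BGR2HSV)
top=((im[...,2]>215)&(im[...,1]<150)&(im[...,0]<40)).astype(np.uint8); top[:, :][0:0]
v,u=np.nonzero(top[60:130,0:90]);v+=60
r=(u<38); (cx,cy),rad=cv2.minEnclosingCircle(np.c_[u[r],v[r]].astype(np.float32)) ; print('top',cx,cy,rad)
for q in [(cx,cy,.048),(14,96,.048),(52,96,.018),(159,142,.03)]:
    a=onz(c,*q)[:2]; print(q,a,P(a))
print(proj(c,[*PEG,.048]),proj(c,[*PEG,.018]))
```

```text
top 19.76785659790039 90.14286041259766 28.058122634887695
(19.76785659790039, 90.14286041259766, 0.048) [0.37414566 0.08499381] 22.893221595254737
(14, 96, 0.048) [0.37136154 0.08275511] 22.201530147801147
(52, 96, 0.018) [0.36814998 0.08271367] 21.929331486352982
(159, 142, 0.03) [0.42241966 0.06186188] 22.1872708703212
[12.07718995 95.88310602] [56.95364354 95.81668207]
```

The fence is aligned: line 21.97°, pointer tip 22.19°, peg 22.15°. Now back off, lift, and go round to the lever's outer side.

Emit:
drive_tool(series=[-1,-15,0,0,0,0,0,-1,-15,0,0,0,0,0,-1,0,0,-45,0,0,0,-1,0,0,-50,0,0,0,-1,0,0,-45,0,0,0,-1,52,6,0,0,0,0,-1,53,6,0,0,0,0,-1,52,6,0,0,0,0,-1,53,6,0,0,0,0,-1,52,6,0,0,0,0,-1,53,6,0,0,0,0,-1,0,0,0,0,0,0])

```text
t: 6.32
eef_pos: [0.5045, 0.3007, 0.201]
tool_rot: [-0.001, 0.705, 0.709, 0.001]
contact_force: [-0.7, -0.1, -1.0]
gripper_width: -0.002
```

Run:
```python
from h import *
s=snap('side');c=snap('wrist')
p=proj(s,[.5,.1,.05]);x,y=map(int,p)
cv2.imwrite('pics/w6.png',np.hstack([c[0],cv2.resize(s[0][y-80:y+80,x-60:x+60],(288,384),interpolation=2)]))
print(bot.get_obs()['eef_pos'],-c[2].T@c[3])
```

```text
[0.50518989 0.2954456  0.20079614] [0.5040182  0.36879173 0.32023944]
```

View pics/w6.png

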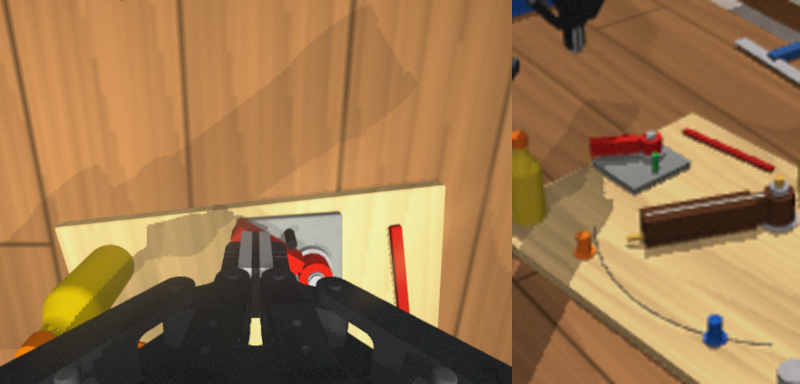

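The wrist view shows the finger above the lever's outer (+y) side; the lever end is at about (235,222). The side view shows the fence aimed at the orange peg and still seated. Descending now, a little further out.

Emit:
drive_tool(series=[-1,0,0,35,0,0,0,-1,0,0,35,0,0,0,-1,0,0,35,0,0,0,-1,0,0,32,0,0,0,-1,0,0,0,0,0,0])

```text
t: 7.05
eef_pos: [0.504, 0.293, 0.0623]
tool_rot: [-0.0, 0.708, 0.706, -0.003]
contact_force: [-0.1, 0.2, 0.6]
gripper_width: -0.0
```

Emit:
drive_tool(series=[-1,-11,-1,0,0,0,0,-1,-11,-2,0,0,0,0,-1,-11,-3,0,0,0,0,-1,-8,-3,0,0,0,0,-1,-8,-3,0,0,0,0,-1,-9,-4,0,0,0,0,-1,-9,-3,0,0,0,0,-1,-8,-2,0,0,0,0,-1,-9,-1,0,0,0,0,-1,-8,0,0,0,0,0,-1,-8,0,0,0,0,0,-1,0,0,0,0,0,0])

```text
t: 8.55
eef_pos: [0.4827, 0.1952, 0.0641]
tool_rot: [0.0, 0.708, 0.707, -0.001]
contact_force: [1.5, 0.1, -0.0]
gripper_width: -0.003
```

Run:
```python
from h import *
s=snap('side');c=snap('wrist')
p=proj(s,[.5,.1,.05]);x,y=map(int,p)
cv2.imwrite('pics/w7.png',np.hstack([c[0],cv2.resize(s[0][y-80:y+80,x-60:x+60],(288,384),interpolation=2)]))
o=bot.get_obs();print(o['eef_pos'],o['contact_force'])
```

```text
[0.48265605 0.1958638  0.06408557] [ 0.13402556  0.77616535 -0.84423046]
```

View pics/w7.png

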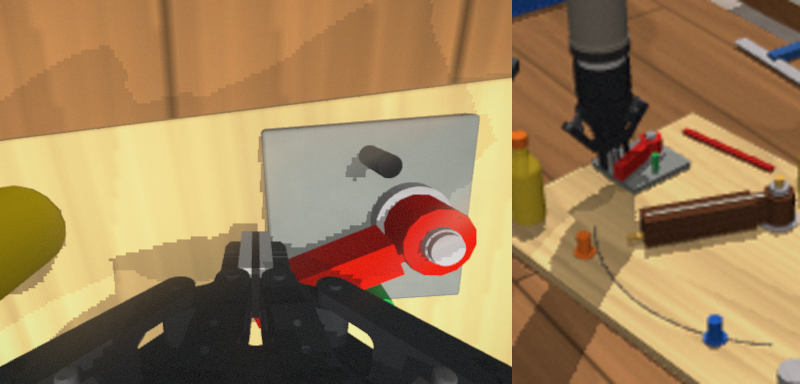

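The lever (red, pivot at about 445,245) is roughly three-quarters over, with the finger still behind it and the green pin just ahead (385,295). Finish gently, reading the force.

Emit:
drive_tool(series=[-1,-7,1,0,0,0,0,-1,-7,2,0,0,0,0,-1,-6,2,0,0,0,0,-1,-4,2,0,0,0,0,-1,0,0,0,0,0,0])

```text
t: 9.28
eef_pos: [0.4901, 0.1717, 0.0642]
tool_rot: [0.0, 0.707, 0.707, -0.0]
contact_force: [0.3, -0.3, 0.7]
gripper_width: 0.001
```

Emit:
drive_tool(series=[-1,-2,2,0,0,0,0,-1,0,0,0,0,0,0])

```text
t: 9.52
eef_pos: [0.4917, 0.1701, 0.0641]
tool_rot: [-0.0, 0.707, 0.707, -0.001]
contact_force: [-0.6, 0.1, 0.2]
gripper_width: 0.0
```

Emit:
drive_tool(series=[-1,-2,2,0,0,0,0,-1,0,0,0,0,0,0])

```text
t: 9.78
eef_pos: [0.4922, 0.1696, 0.064]
tool_rot: [-0.001, 0.707, 0.708, -0.001]
contact_force: [-6.7, 4.6, 2.2]
gripper_width: 0.001
```

Emit:
drive_tool(series=[-1,-2,2,0,0,0,0,-1,0,0,0,0,0,0])

```text
t: 10.02
eef_pos: [0.4926, 0.1692, 0.0639]
tool_rot: [-0.003, 0.706, 0.708, -0.001]
contact_force: [-10.7, 7.5, 5.8]
gripper_width: -0.002
```

Run:
```python
from h import *
c=snap('wrist');cv2.imwrite('pics/w8.png',c[0]);np.savez('w8.npz',*c)
o=bot.get_obs();print(o['eef_pos'],o['contact_force'])
```

```text
[0.49259382 0.16920814 0.06390144] [-10.41214613   8.23230575   4.99768569]
```

View pics/w8.png

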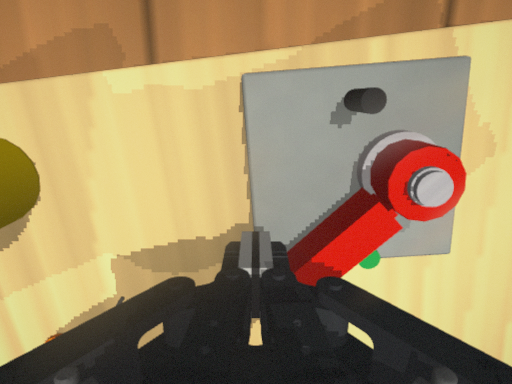

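The lever lies against the green pin (370,260), and the force rose to about 13 N with no more travel, so it is at the hard stop. Retreat and take the final view.

Emit:
drive_tool(series=[-1,6,-6,0,0,0,0,-1,12,-10,0,0,0,0,-1,0,0,-45,0,0,0,-1,0,0,-50,0,0,0,-1,0,0,-50,0,0,0,-1,-30,8,-50,0,0,0,-1,-40,8,-30,0,0,0,-1,-40,5,-30,0,0,0,-1,-40,5,0,0,0,0,-1,-20,5,0,0,0,0,-1,0,0,0,0,0,0,-1,0,0,0,0,0,0])

```text
t: 11.58
eef_pos: [0.5108, 0.016, 0.3191]
tool_rot: [-0.0, 0.707, 0.708, 0.0]
contact_force: [-0.5, 0.3, -0.5]
gripper_width: -0.002
```

Run:
```python
from h import *
c=snap('wrist','w9.png');np.savez('w9.npz',*c);line(c)
o=bot.get_obs();print(o['eef_pos'],o['contact_force'],o['t'],proj(c,[*PEG,.048]),proj(c,[*PIV,.086]))
```

```text
line 371 ang 21.98546818682753 pivot off mm -0.3307500642054581 len 0.8798708349996508 dist ctr 0.10326646049464827 peg dir from ctr 22.373389483928598 from piv 22.147541825542916 line miss at peg mm -1.0698313308116005
[0.51077344 0.01613444 0.3191509 ] [-0.42580072  0.04637044  0.56942417] 11.625 [137.96331491  99.44849638] [344.80476195 188.94154233]
```

View pics/w9.png

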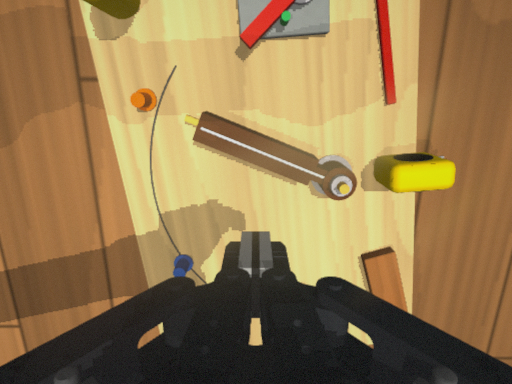

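The pointer lines up with the orange peg (138,99), and the lever rests against the green pin (287,16). Nothing has been displaced. Handing in.

```bash
python3 -c "from station import bot; print(bot.hand_in(), bot.get_obs()['t'])"
```

```text
the job is handed in; nothing more can be done
the job is handed in; nothing more can be done
```

I pushed the fence round to the orange peg first, then pushed the lever over to its stop at the green pin. Both were done with the shut fingers only, and the job was handed in at about 12 s with the arm clear.

- **Fence:** the last check put its white line at 21.99° against 22.15° for the peg. That is about 1 mm off the peg's middle, within the camera calibration error of about 2 mm. An earlier reading of the pointer tip gave 22.19°, so the two readings disagree by 0.2°. I left the fence as it was rather than touch it again after locking.
- **Lever:** it stopped hard against the green pin at about 13 N, and in the last picture it was still lying against the pin.
- **Other things:** the ones in the last picture (pencil, tape, offcut and part of the glue bottle) showed no sign of having moved. The jar, plane and screwdriver were out of that picture, and I did not measure any of them again. The fence looked seated on its pivot throughout.

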